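# Seat a vial carrier in the datum corner of a vial reader and hold it there

## Robot

A 7-joint arm with a two-finger parallel gripper is mounted at the origin on the work surface. World frame = base frame: x ahead of the robot, y to its left, z up, the work surface at z = 0. Lengths are in m, angles in rad, forces in N, time in s.
With the tool pointing down it reaches from about 0.4 to 0.85 m from the base axis. Payload 6.9 kg.
Tool frame: the origin (TCP) lies between the finger pads; the fingertips stand 17 mm ahead of it and the grasp point (between the pads) lies 2 mm behind it; x points along the fingers, z is the direction in which the jaws open and shut, and the axes are right-handed (so a half turn about x gives the same grasp; the last joint's range is limited). The gripper opens to 85 mm and grips with 20 to 120 N. Pads are 22 mm wide; open, the fingers measure 114 mm over their backs; the gripper's body (76 mm by 85 mm) begins 54 mm behind the grasp point. The pads swing forward as they close: fully open they stand 13 mm farther back than shut.
Start: joints at [-1.206, 0.507, -0.238, 1.5, 0.126, 1.149, -0.155], TCP at [0.16, 0.604, 0.248] pointing down, gripper open.
Joint ranges: [-3.08, 3.08], [-0.24, 2.05], [-1.43, 1.35], [0, 2.5], [-1.52, 4.66], [0.17, 1.96], [-2.89, 2.89]. Speed limits (rad/s): [2.39, 2.39, 3.14, 3.14, 3.14, 3.14, 3.14].

## Interface

Orientations are given as [roll, pitch, yaw] about the fixed x, y, z axes, in that order (R = Rz(yaw) Ry(pitch) Rx(roll)).
In Python, from workcell import robot gives the robot as it stands.
- The arm moves only by the tool arm_command, never from a script. Its argument "rows" is a list of rows, each an object of numbers: "x", "y", "z": the shift along the tool's x, y, z in units of 50 mm (1.0 is 50 mm); "yaw": the turn about the tool's x in units of 10 degrees (1.0 is 10 degrees). A call has exactly 8 rows; each row is the pose to reach, as a shift and turn from the pose commanded when the call began, along the tool's axes at that moment; what a row does not reach only later rows make up. A row lasts 1/8 s, in which the tool goes at most 62.5 mm and 10.7 degrees, less where a joint would pass 70% of its speed; a pose out of reach is approached as far as the arm can. A call with a gripper value outside its range is refused whole. "hand" is the opening, from -1 (shut) to 1 (fully open), set as the call begins (left out, the last holds). The fingers move at their own pace and stop on an object; "squeeze" is the grip in N (left out, the last holds). Time passes only in rows, so rows that repeat a pose let the fingers close, or fill a call up. It gives the time, the measured TCP pose, the force and the opening at its end, in the units of the state.
- robot.get_obs(): the state, without advancing time (a new reading comes with each control period).
- robot.snapshot(name): name is "side" or "top" or "wrist"; returns a dict with "frame" (420x560x3 uint8, red, green, blue), "mtx" (3x3 intrinsics, pixels), "R" (3x3) and "t" (3): a world point X has camera coordinates R X + t. Camera axes: x right, y down, z forward; pixel columns grow to the right and rows downward; lengths in m; the calibration is good to about 2 mm. The wrist camera is an equidistant fisheye: a pixel r from the principal point sees the ray r / f radians off the axis. A picture is of the moment at which its call begins. There is no depth.
- robot.close_job(): hands the job in, once; it reports no verdict.
The state is a dict: "time": time; "joint_pos": joint angles; "joint_velocities": joint speeds; "joint_torque": joint torques, N m; "tool_pos": TCP position; "tcp_rot": TCP orientation; "ft_force": force on the tool from outside, world axes, zero at the start; "moment": the same for the moment, N m; "finger_gap": finger opening in m.
Only numpy, scipy, OpenCV 4.12 (cv2) and the standard library are available. Lean on these libraries where they do the work, as an engineer would, in place of code of your own. Each camera call takes 0.05 s, during which the arm holds its last target.

## Task

Take the aluminium vial carrier by its blue grip, set it flat on the reader's grey plate and lay its long side flush against the long blue fence while it is still at least 2 cm short of the yellow end stop. Then take it along the fence into the corner, and finish with your hand still on it, holding it flat and pressed firmly but not hard (about 5 N) against the blue fence and the yellow stop at once, as the reader needs for its measurement. Leave the wash bottle, the flask and the beaker where they stand.

Things in the scene. Friction and masses are not known exactly. Their poses are not given: they have to be found in the camera images.
- carrier: Loose vial carrier, 0.3 to 0.6 kg: aluminium block 64 (its x) x 96 (its y) x 26 mm high, four short amber vials with red caps (18 mm across, tops 43 mm above the underside) near its corners at x +-16, y +-34 mm, and a blue upright grip rib in the middle of its top. Same after a half turn. Starts flat on the bench. Origin: centre of the underside, z up.
- carrier_grip (a point): Grip point in the middle of the carrier's blue rib, 46 mm above the carrier's underside and on its vertical centre line, with the carrier's axes. The rib is 16 mm thick (x), 36 mm long (y) and stands from 26 to 62 mm above the underside: close the fingers along x, from above.
- reader: Fixed vial reader on the bench: white housing 150 (x) x 230 (y) mm with a flat, slippery grey plate (friction about 0.15) whose top is 30 mm above the bench. The plate spans x +-70, y +-110 mm. Origin: centre of the underside, z up. The blue fence bounds the plate on the +x side, the yellow stop on the +y side; four black reading windows lie where the vials of a seated carrier come.
- corner (a point): The inner corner of fence and stop at plate level, in the reader's axes: reader x 45, y 75, z 30 mm. The carrier goes on the -x, -y side of it; seated, its centre line is 32 mm to -x and 48 mm to -y of the corner, so that its long side (y) lies along the fence.
- long_fence: Fixed rigid blue bar of slippery plastic (friction about 0.15) on the reader's plate, 12 (x) x 200 (y) x 22 mm high, along reader y. Its inner face looks to reader -x, at reader x = 45 mm. Origin: centre of its underside, at reader x 51, y -15, z 30 mm.
- end_stop: Fixed rigid yellow bar of slippery plastic (friction about 0.15) on the reader's plate, 85 (x) x 12 (y) x 22 mm high, along reader x. Its inner face looks to reader -y, at reader y = 75 mm. Origin: centre of its underside, at reader x 1.5, y 81, z 30 mm.
- wash_bottle: Bystander: white wash bottle with blue cap, 64 mm across, 150 mm high. Origin: centre of the underside.
- flask: Bystander: small amber flask with a narrow neck, 60 mm across, 98 mm high. Origin: centre of the underside.
- beaker: Bystander: clear beaker, 70 mm across, 85 mm high. Origin: centre of the underside.
There are look-alikes about, which are no part of the job. Leave any green or purple look-alike of the carrier alone.

How it is judged:
By the outcome, as a careful person would: the job done as asked, in the order asked, and still so for the second after the job is handed in, while the arm keeps its last pose, push and grip.
It also fails if it takes over 61 s, if anything falls off the work surface, if the arm or the gripper's body presses on something with over 40 N, if the wrist force passes 120 N, or if a joint passes its speed limit or range.

## Working session

There is one attempt and no reset: what is moved stays moved. The work goes in short steps, Python scripts to look and compute and a tool call to move; the robot and the scene stay as the last step left them, time stands still between calls to the robot, and variables do not carry over. Pictures are saved under pics/ and viewed, and the job is handed in when it is done.

Besides the shell and the picture viewer there is one more tool, called after ">>>" as name([rows], argument=value, ...), one row to a line, values as JSON. arm_command: Moves the arm, as the interface text tells. Its arguments: {"type":"object","properties":{"rows":{"type":"array","items":{"type":"object","properties":{"x":{"type":"number"},"y":{"type":"number"},"z":{"type":"number"},"yaw":{"type":"number"}}}},"hand":{"type":"number"},"squeeze":{"type":"number"}},"required":["rows"]}

```bash
ls; mkdir -p pics
python3 - <<'E'
from workcell import robot
import cv2
o=robot.get_obs(); print(o)
for n in ["top","side","wrist"]:
    s=robot.snapshot(n); cv2.imwrite(f"pics/{n}0.png",s["frame"][:,:,::-1]); print(n,s["mtx"],s["R"],s["t"])
E
```

```text
pics
{'time': 0.0, 'joint_pos': array([-1.20650343,  0.5083219 , -0.23752661,  1.50116381,  0.12570798,
        1.14883492, -0.1548333 ]), 'joint_velocities': array([-9.45325562e-05,  4.25659523e-04,  9.65697395e-04, -5.14707713e-04,
        6.04665865e-04, -9.33647187e-04,  3.23428388e-04]), 'joint_torque': array([ 4.37311746e-04, -6.20605159e+01, -2.18694650e+00, -2.49652362e+01,
        1.26149031e-02,  1.16000240e-02,  7.64407332e-05]), 'tool_pos': array([0.15990035, 0.60371731, 0.24742888]), 'tcp_rot': array([-3.12152301,  1.56905852, -1.80952717]), 'ft_force': array([-0.95580026, -0.12037717,  0.45142744]), 'moment': array([-0.00590415,  0.06230596, -0.01500752]), 'finger_gap': 0.08524636355985157}
top [[410.59900781   0.         278.02179546]
 [  0.         410.59900781 209.89623509]
 [  0.           0.           1.        ]] [[-0.02956668 -0.9995323  -0.00780939]
 [-0.98125956  0.03051267 -0.19025945]
 [ 0.19040875  0.0020377  -0.98170278]] [0.01440163 0.63552252 1.25532873]
side [[437.88899124   0.         279.96522147]
 [  0.         437.88899124 198.80165345]
 [  0.           0.           1.        ]] [[ 0.79215701 -0.61016948 -0.0134344 ]
 [-0.36553611 -0.45670259 -0.81105246]
 [ 0.48874393  0.64739165 -0.58481914]] [-0.48729226  0.29196417  0.92439912]
wrist [[325.1922621    0.         279.62384014]
 [  0.         325.1922621  208.4794327 ]
 [  0.           0.           1.        ]] [[ 0.25681145  0.96645963 -0.00191654]
 [ 0.93232133 -0.24721669  0.26393341]
 [ 0.25460719 -0.06956795 -0.964539  ]] [-0.62400175 -0.03460704  0.37894922]
```

View pics/top0.png

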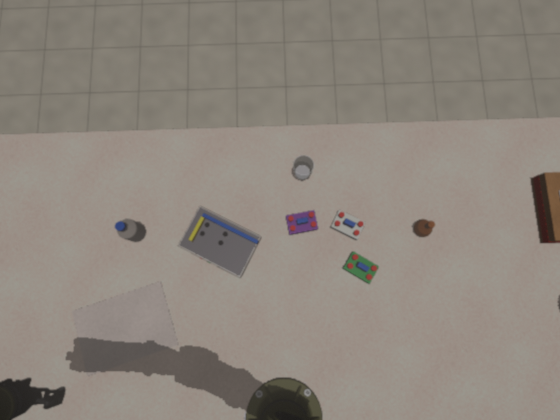

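View pics/side0.png

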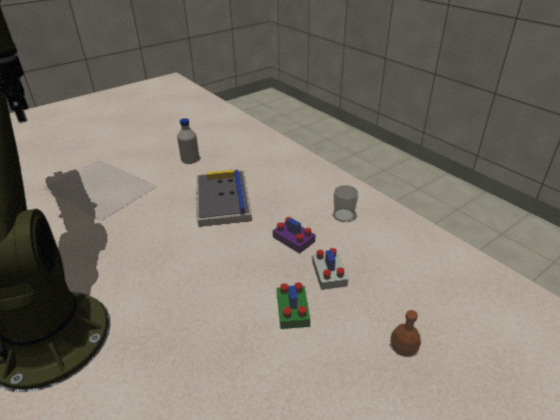

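View pics/wrist0.png

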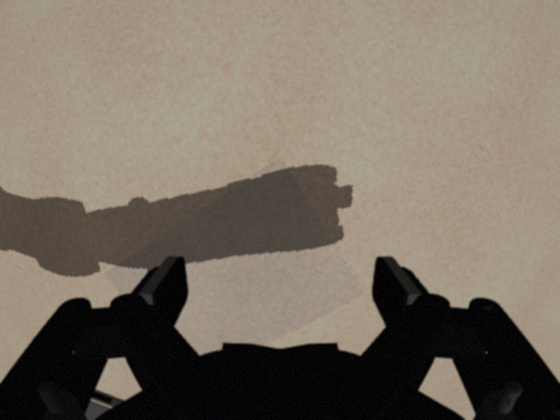

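The top view shows three candidates: purple (302,222), silver (349,224) and green (361,267). The silver one fits the aluminium carrier. I'll confirm that in an enlarged crop and measure.

```bash
cat > h.py <<'E'
import numpy as np, cv2
from workcell import robot
def ray(s,u,v):
    K,R,t=s["mtx"],s["R"],s["t"]
    d=R.T@np.linalg.solve(K,[u,v,1.]); c=-R.T@t
    return c,d
def onz(s,u,v,z):
    c,d=ray(s,u,v); return c+d*(z-c[2])/d[2]
def proj(s,X):
    p=s["R"]@np.asarray(X,float)+s["t"]; q=s["mtx"]@p; return q[:2]/q[2]
def blobs(mask,mn=4):
    n,l,st,c=cv2.connectedComponentsWithStats(mask.astype(np.uint8),connectivity=8)
    return [(c[i].round(2).tolist(),int(st[i,4]),l==i) for i in range(1,n) if st[i,4]>=mn]
def hsv(f): return [a.astype(int) for a in cv2.split(cv2.cvtColor(f,cv2.COLOR_RGB2HSV))]
E
python3 - <<'E'
from h import *
for n in ["top","side"]:
    s=robot.snapshot(n); f=s["frame"]; np.savez(f"{n}.npz",**s)
    h,S,v=hsv(f)
    for nm,m in dict(red=((h<6)|(h>172))&(S>140)&(v>80),blue=(h>105)&(h<125)&(S>120)&(v>60),yel=(h>22)&(h<34)&(S>130)&(v>90)).items():
        print(n,nm,[(b[0],b[1]) for b in blobs(m,6)])
    a,b=((270,190),(390,290)) if n=="top" else ((260,205),(360,335))
    c=cv2.resize(f[a[1]:b[1],a[0]:b[0]],None,fx=4,fy=4,interpolation=cv2.INTER_CUBIC)
    cv2.imwrite(f"pics/{n}c.png",c[:,:,::-1])
s=np.load("top.npz")["frame"]
cv2.imwrite("pics/reader.png",cv2.resize(s[195:285,170:270],None,fx=6,fy=6,interpolation=cv2.INTER_CUBIC)[:,:,::-1])
E
```

```text
top red [([310.64, 214.21], 14), ([340.91, 214.36], 11), ([290.53, 218.13], 15), ([312.87, 223.53], 15), ([337.0, 223.0], 9), ([360.09, 223.64], 11), ([292.4, 227.6], 15), ([355.91, 232.36], 11), ([354.75, 256.62], 16), ([349.75, 265.44], 16), ([373.5, 267.71], 14), ([368.65, 276.53], 17)]
top blue [([230.77, 228.57], 152), ([301.88, 219.97], 32), ([349.07, 222.5], 28), ([119.6, 225.52], 52), ([362.8, 266.27], 40)]
top yel [([196.23, 228.29], 79)]
side red [([286.67, 218.67], 6), ([280.0, 224.62], 21), ([307.42, 230.17], 24), ([299.17, 235.9], 29), ([333.43, 250.36], 14), ([319.65, 252.15], 26), ([340.19, 270.44], 32), ([326.84, 272.19], 31), ([298.32, 285.38], 34), ([283.86, 286.47], 36), ([302.0, 309.5], 38), ([287.0, 310.5], 40)]
side blue [([183.92, 120.44], 25), ([238.91, 189.33], 146), ([293.62, 221.92], 40), ([330.1, 255.58], 59), ([292.46, 291.87], 82)]
side yel [([219.94, 172.12], 69)]
```

View pics/topc.png

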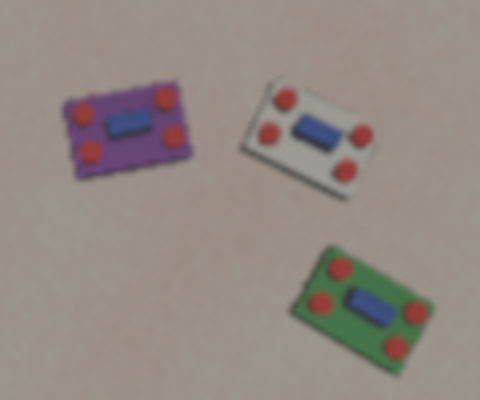

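View pics/reader.png

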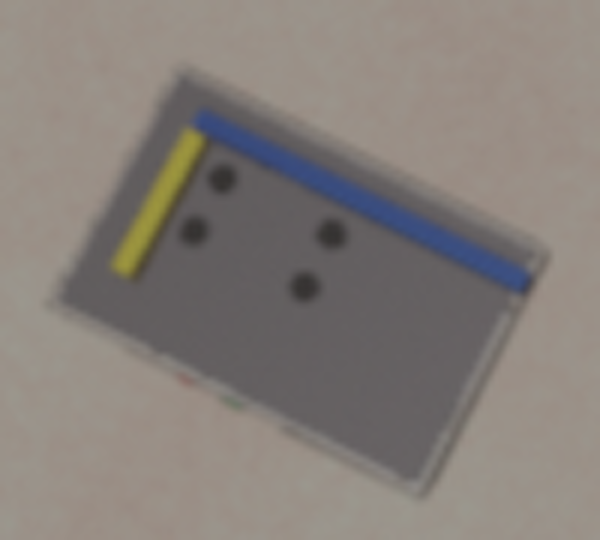

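The crop confirms it: the middle body at (349,224) is silver, and the others are clearly purple and green. Next, the poses.

Run:
```python
from h import *
T={k:v for k,v in np.load("top.npz").items()};S={k:v for k,v in np.load("side.npz").items()}
ct=[(340.91,214.36),(337,223),(360.09,223.64),(355.91,232.36)]
cs=[(333.43,250.36),(319.65,252.15),(340.19,270.44),(326.84,272.19)]
for nm,s,c in (("top",T,ct),("side",S,cs)):
    P=np.array([onz(s,*p,.0415) for p in c]); print(nm,P.mean(0)); 
    D=np.linalg.norm(P[:,None]-P[None],axis=2); print(D.round(4)[0])
    r=cv2.minAreaRect(P[:,:2].astype(np.float32)*1000); print(r)
    # long axis
    i=[(0,2),(1,3)] if nm=="top" else [(0,2),(1,3)]
    for a,b in i: d=P[b]-P[a]; print("dir",np.degrees(np.arctan2(d[1],d[0])),np.linalg.norm(d))
# reader
h,Sa,v=hsv(T["frame"])
g=cv2.cvtColor(T["frame"],cv2.COLOR_RGB2GRAY)
m=np.zeros_like(g,bool); m[220:250,195:232]=True
W=[]
for b in blobs((g<70)&m,5):
    ys,xs=np.nonzero(b[2]); w=(90.-g[ys,xs]); p=((xs*w).sum()/w.sum(),(ys*w).sum()/w.sum()); X=onz(T,*p,.030); W.append(X); print("win",p,b[1],X)
for nm,s,box in (("top",T,(190,215,265,250)),("side",S,(195,160,255,215))):
  h,Sa,v=hsv(s["frame"]); roi=np.zeros(h.shape,bool); roi[box[1]:box[3],box[0]:box[2]]=True
  for c,mk in (("blue",(h>105)&(h<125)&(Sa>100)&(v>60)),("yel",(h>20)&(h<34)&(Sa>110)&(v>80))):
    ys,xs=np.nonzero(mk&roi); pts=np.array([onz(s,x,y,.052)[:2] for x,y in zip(xs,ys)])
    mu=pts.mean(0); w,V=np.linalg.eigh(np.cov((pts-mu).T)); d=V[:,1]
    r=cv2.minAreaRect((pts*1000).astype(np.float32))
    print(nm,c,mu,"ang",np.degrees(np.arctan2(d[1],d[0])),"len",np.ptp((pts-mu)@d),"wid",np.ptp((pts-mu)@V[:,0]))
```

```text
top [ 0.5882487  -0.23091641  0.0415    ]
[0.     0.0314 0.0682 0.075 ]
((588.1937866210938, -230.76727294921875), (68.18570709228516, 31.850126266479492), 61.69608688354492)
dir -118.30392979617228 0.06818570396785663
dir -118.70967018449534 0.06724675463896933
side [ 0.58904221 -0.22928135  0.0415    ]
[0.     0.0346 0.069  0.077 ]
((589.6527709960938, -229.6282958984375), (68.98007202148438, 34.57603454589844), 62.10185623168945)
dir -120.22880080327111 0.06903715768210664
dir -117.89812525813512 0.06875588240075428
win (np.float64(206.61995249406175), np.float64(224.39429928741092)) 13 [0.60073984 0.2296618  0.03      ]
win (np.float64(201.76190476190476), np.float64(233.062656641604)) 13 [0.57268831 0.24537548 0.03      ]
win (np.float64(224.74772727272727), np.float64(233.53636363636363)) 14 [0.56884433 0.17058087 0.03      ]
win (np.float64(220.2983682983683), np.float64(242.45687645687644)) 14 [0.54018803 0.18513344 0.03      ]
top blue [0.58268252 0.14997147] ang 61.749637120033206 len 0.19430957929779807 wid 0.01005768737214513
top yel [0.58511493 0.25908518] ang 152.0044417423069 len 0.08251906351139615 wid 0.013160459825562193
side blue [0.57892107 0.14728563] ang 61.65044894814453 len 0.19873795177661865 wid 0.013053710114804601
side yel [0.58186429 0.25776111] ang 152.22229646868067 len 0.08025510760119542 wid 0.04003017105571327
```

```bash
cat >> h.py <<'E'
from scipy.spatial.transform import Rotation as Ro
YAW=np.radians(-28.3); ex=np.array([np.cos(YAW),np.sin(YAW),0]); ey=np.array([-ex[1],ex[0],0])
def st():
    o=robot.get_obs(); R=Ro.from_euler('xyz',o["tcp_rot"]).as_matrix(); return o,R
def to(X,ang):
    """tool shift/turn in units; ang= desired world heading (deg) of tool z mod 180"""
    o,R=st(); d=R.T@(np.asarray(X)-o["tool_pos"])/.05
    a=np.degrees(np.arctan2(R[1,2],R[0,2])); dy=(ang-a+90)%180-90
    # turn about tool x (down): positive yaw lowers heading
    print("t",o["time"],"pos",o["tool_pos"].round(4),"heading z",round(a,2),"tilt",R[:,0].round(4)); print("shift",d.round(3),"yaw",round(-dy/10,3),"alt",round(-dy/10-18*np.sign(-dy),2),"q7",o["joint_pos"][6].round(2))
    F=o["ft_force"]; print("F world",F.round(2),"F reader",round(F@ex,2),round(F@ey,2),"gap",round(o["finger_gap"],4))
E
python3 -c "
from h import *
o,R=st();print(R.round(3));to([.45,.35,.25],-28.5);to([.5885,-.230,.12],-28.5)"
```

```text
[[-0.    -0.967  0.256]
 [-0.001  0.256  0.967]
 [-1.    -0.    -0.001]]
t 0.25 pos [0.1599 0.604  0.2479] heading z 75.17 tilt [-2.e-04 -8.e-04 -1.e+00]
shift [-0.039 -6.908 -3.425] yaw -7.633 alt 10.37 q7 -0.15
F world [-0.39 -0.5  -0.42] F reader -0.1 -0.63 gap 0.0852
t 0.25 pos [0.1599 0.604  0.2479] heading z 75.17 tilt [-2.e-04 -8.e-04 -1.e+00]
shift [  2.57  -12.554 -13.928] yaw -7.633 alt 10.37 q7 -0.15
F world [-0.39 -0.5  -0.42] F reader -0.1 -0.63 gap 0.0852
```

>>> arm_command([
  {"y": -0.9,"z": -0.4,"yaw": 0.5},
  {"y": -1.8,"z": -0.8,"yaw": 1},
  {"y": -2.7,"z": -1.3,"yaw": 1.5},
  {"y": -3.6,"z": -1.7,"yaw": 2},
  {"y": -4.5,"z": -2.2,"yaw": 2.5},
  {"y": -5.4,"z": -2.6,"yaw": 3},
  {"y": -6.3,"z": -3.1,"yaw": 3.5},
  {"y": -6.9,"z": -3.4,"yaw": 4},
], hand=1, squeeze=40)

```text
invalid input at $.rows[0]: expected keys x, y, z, yaw
```

```bash
python3 -c "
from h import *
to([.59,-.1,.22],-28.5)"
```

```text
t 0.25 pos [0.1599 0.604  0.2479] heading z 75.17 tilt [-2.e-04 -8.e-04 -1.e+00]
shift [  0.568 -11.918 -11.409] yaw -7.633 alt 10.37 q7 -0.15
F world [-0.39 -0.5  -0.42] F reader -0.1 -0.63 gap 0.0852
```

>>> arm_command([
  {"x": 0,"y": -0.9,"z": -0.4,"yaw": 0.5},
  {"x": 0,"y": -1.8,"z": -0.8,"yaw": 1},
  {"x": 0,"y": -2.7,"z": -1.3,"yaw": 1.5},
  {"x": 0,"y": -3.6,"z": -1.7,"yaw": 2},
  {"x": 0,"y": -4.5,"z": -2.2,"yaw": 2.5},
  {"x": 0,"y": -5.4,"z": -2.6,"yaw": 3},
  {"x": 0,"y": -6.3,"z": -3.1,"yaw": 3.5},
  {"x": 0,"y": -6.9,"z": -3.4,"yaw": 4},
], hand=1, squeeze=40)

```text
time: 1.25
tool_pos: [0.4519, 0.3491, 0.2483]
tcp_rot: [-1.571, 1.57, -0.963]
ft_force: [-0.2, 0.5, 0.7]
finger_gap: 0.0857
```

```bash
python3 -c "
from h import *
to([.59,-.1,.22],-28.5)"
```

```text
t 1.25 pos [0.4519 0.3491 0.2483] heading z 34.86 tilt [ 6.e-04 -8.e-04 -1.e+00]
shift [ 0.575 -8.949 -2.866] yaw 6.336 alt -11.66 q7 -0.1
F world [-0.22  0.5   0.71] F reader -0.43 0.33 gap 0.0857
```

>>> arm_command([
  {"x": 0,"y": -1.1,"z": -0.36,"yaw": 0.8},
  {"x": 0.1,"y": -2.2,"z": -0.72,"yaw": 1.6},
  {"x": 0.2,"y": -3.3,"z": -1.08,"yaw": 2.4},
  {"x": 0.3,"y": -4.4,"z": -1.44,"yaw": 3.2},
  {"x": 0.4,"y": -5.5,"z": -1.8,"yaw": 4.0},
  {"x": 0.5,"y": -6.6,"z": -2.16,"yaw": 4.8},
  {"x": 0.6,"y": -7.7,"z": -2.5,"yaw": 5.6},
  {"x": 0.6,"y": -8.8,"z": -2.87,"yaw": 6.3},
])

```text
time: 2.25
tool_pos: [0.5864, -0.0922, 0.2179]
tcp_rot: [3.015, 1.57, 2.526]
ft_force: [0.7, -0.0, -0.3]
finger_gap: 0.0854
```

```bash
python3 -c "
from h import *
to([.5885,-.230,.15],-28.5)"
```

```text
t 2.25 pos [ 0.5864 -0.0922  0.2179] heading z -28.03 tilt [-5.e-04  3.e-04 -1.e+00]
shift [ 1.357 -2.413  1.333] yaw 0.047 alt -17.95 q7 -0.19
F world [ 0.72 -0.03 -0.32] F reader 0.65 0.31 gap 0.0854
```

>>> arm_command([
  {"x": 0.0,"y": -0.6,"z": 0.35,"yaw": 0.05},
  {"x": 0.2,"y": -1.3,"z": 0.7,"yaw": 0.05},
  {"x": 0.5,"y": -2.0,"z": 1.1,"yaw": 0.05},
  {"x": 0.9,"y": -2.4,"z": 1.33,"yaw": 0.05},
  {"x": 1.2,"y": -2.42,"z": 1.33,"yaw": 0.05},
  {"x": 1.3,"y": -2.42,"z": 1.33,"yaw": 0.05},
  {"x": 1.35,"y": -2.42,"z": 1.33,"yaw": 0.05},
  {"x": 1.35,"y": -2.42,"z": 1.33,"yaw": 0.05},
])

```text
time: 3.25
tool_pos: [0.589, -0.2278, 0.1513]
tcp_rot: [0.688, 1.57, 0.195]
ft_force: [0.2, 0.2, 0.6]
finger_gap: 0.0855
```

```bash
python3 -c "
from h import *
to([.5885,-.230,.05],-28.5)
s=robot.snapshot('wrist');cv2.imwrite('pics/w1.png',s['frame'][:,:,::-1])
for P in ([.5885,-.23,.062],[.5885,-.23,.0]):
  p=s['R']@np.array(P)+s['t']; th=np.arctan2(np.hypot(*p[:2]),p[2]); print(s['mtx'][:2,2]+s['mtx'][0,0]*th*p[:2]/np.hypot(*p[:2]))
"
```

```text
t 3.25 pos [ 0.589  -0.2278  0.1513] heading z -28.24 tilt [ 8.e-04  2.e-04 -1.e+00]
shift [ 2.026 -0.045  0.012] yaw 0.026 alt -17.97 q7 0.05
F world [0.23 0.22 0.56] F reader 0.1 0.3 gap 0.0855
[279.71913919 222.57802826]
[279.67066763 200.99908768]
```

View pics/w1.png

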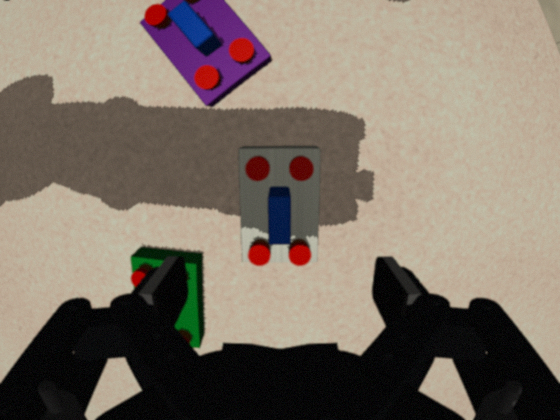

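Image: the silver carrier is centred at (280,205), its rib at (279,215) is aligned with the jaws, and green (170,295) is clear of the left finger. Going down with the jaws half open.

>>> arm_command([
  {"x": 0.3,"y": -0.03,"z": 0,"yaw": 0.03},
  {"x": 0.6,"y": -0.03,"z": 0,"yaw": 0.03},
  {"x": 0.9,"y": -0.03,"z": 0,"yaw": 0.03},
  {"x": 1.2,"y": -0.03,"z": 0,"yaw": 0.03},
  {"x": 1.5,"y": -0.03,"z": 0,"yaw": 0.03},
  {"x": 1.75,"y": -0.03,"z": 0,"yaw": 0.03},
  {"x": 1.95,"y": -0.03,"z": 0,"yaw": 0.03},
  {"x": 2.0,"y": -0.03,"z": 0,"yaw": 0.03},
], hand=0)

```text
time: 4.3
tool_pos: [0.5875, -0.2301, 0.05]
tcp_rot: [-2.963, 1.57, 2.821]
ft_force: [0.9, -0.4, 0.3]
finger_gap: 0.0429
```

```bash
python3 -c "
from h import *
to([.5885,-.230,.05],-28.5)
s=robot.snapshot('wrist');cv2.imwrite('pics/w2.png',s['frame'][:,:,::-1])"
```

```text
t 4.3 pos [ 0.5875 -0.2301  0.05  ] heading z -28.63 tilt [-8.e-04  3.e-04 -1.e+00]
shift [0.001 0.012 0.017] yaw -0.013 alt 17.99 q7 0.09
F world [ 0.86 -0.35  0.26] F reader 0.93 0.1 gap 0.0429
```

View pics/w2.png

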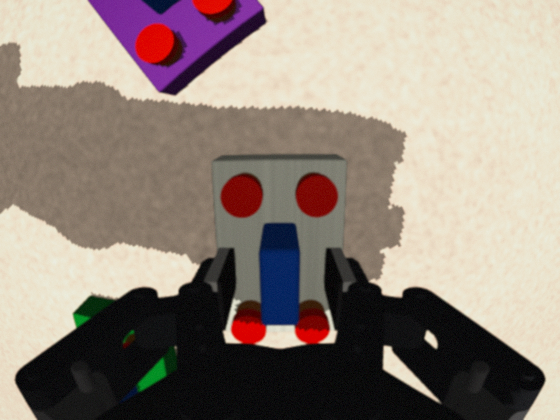

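The jaws straddle the rib, which sits at (280,270). Closing.

>>> arm_command([
  {"x": 0,"y": 0,"z": 0,"yaw": 0},
  {"x": 0,"y": 0,"z": 0,"yaw": 0},
  {"x": 0,"y": 0,"z": 0,"yaw": 0},
  {"x": 0,"y": 0,"z": 0,"yaw": 0},
  {"x": 0,"y": 0,"z": 0,"yaw": 0},
  {"x": 0,"y": 0,"z": 0,"yaw": 0},
  {"x": 0,"y": 0,"z": 0,"yaw": 0},
  {"x": 0,"y": 0,"z": 0,"yaw": 0},
], hand=-1, squeeze=60)

```text
time: 5.35
tool_pos: [0.5879, -0.2303, 0.0514]
tcp_rot: [0.207, 1.57, -0.292]
ft_force: [-2.0, 0.9, 4.8]
finger_gap: 0.0151
```

>>> arm_command([
  {"x": -0.1,"y": 0,"z": 0,"yaw": 0},
  {"x": -0.3,"y": 0,"z": 0,"yaw": 0},
  {"x": -0.6,"y": 0,"z": 0,"yaw": 0},
  {"x": -0.9,"y": 0,"z": 0,"yaw": 0},
  {"x": -1.3,"y": 0,"z": 0,"yaw": 0},
  {"x": -1.6,"y": 0,"z": 0,"yaw": 0},
  {"x": -1.8,"y": 0,"z": 0,"yaw": 0},
  {"x": -2.0,"y": 0,"z": 0,"yaw": 0},
])

```text
time: 6.35
tool_pos: [0.5875, -0.23, 0.1512]
tcp_rot: [-3.122, 1.57, 2.661]
ft_force: [0.5, -0.2, -5.6]
finger_gap: 0.0152
```

```bash
python3 -c "
from h import *
s=robot.snapshot('wrist');cv2.imwrite('pics/w3.png',s['frame'][:,:,::-1])
C=np.array([.5699,.2063,0]); P=C-.012*ex-.04*ey; P[2]=.15; print(P)
to(P,-28.3)"
```

```text
[0.54037074 0.17676996 0.15      ]
t 6.4 pos [ 0.5881 -0.2304  0.1525] heading z -28.63 tilt [ 1.4e-03 -4.0e-04 -1.0e+00]
shift [ 0.046  6.689 -4.741] yaw -0.033 alt 17.97 q7 0.05
F world [ 0.87  0.06 -3.43] F reader 0.74 0.47 gap 0.015
```

View pics/w3.png

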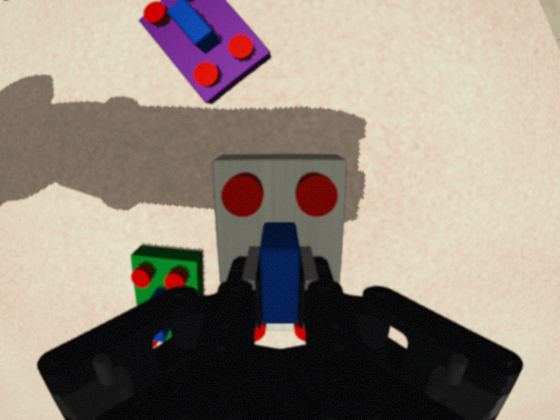

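Held level: silver carrier still square in the jaws, lifted clear. Now over to the reader.

>>> arm_command([
  {"x": 0,"y": 0.3,"z": -0.2,"yaw": 0},
  {"x": 0,"y": 0.8,"z": -0.6,"yaw": 0},
  {"x": 0,"y": 1.4,"z": -1.0,"yaw": 0},
  {"x": 0,"y": 2.0,"z": -1.4,"yaw": 0},
  {"x": 0,"y": 2.6,"z": -1.8,"yaw": 0},
  {"x": 0,"y": 3.2,"z": -2.3,"yaw": 0},
  {"x": 0,"y": 3.7,"z": -2.6,"yaw": 0},
  {"x": 0,"y": 4.2,"z": -3.0,"yaw": 0},
])

```text
time: 7.4
tool_pos: [0.5559, 0.0283, 0.1502]
tcp_rot: [-3.05, 1.57, 2.735]
ft_force: [0.9, 0.2, -5.1]
finger_gap: 0.0148
```

```bash
python3 -c "
from h import *
to([.5404,.1768,.15],-28.3)"
```

```text
t 7.4 pos [0.5559 0.0283 0.1502] heading z -28.57 tilt [-1.e-03  4.e-04 -1.e+00]
shift [ 0.006  2.46  -1.693] yaw -0.027 alt 17.97 q7 -0.36
F world [ 0.88  0.24 -5.14] F reader 0.66 0.63 gap 0.0148
```

>>> arm_command([
  {"x": 0,"y": 0.5,"z": -0.3,"yaw": 0},
  {"x": 0,"y": 1.0,"z": -0.7,"yaw": 0},
  {"x": 0,"y": 1.5,"z": -1.0,"yaw": 0},
  {"x": 0,"y": 2.0,"z": -1.4,"yaw": 0},
  {"x": 0,"y": 2.3,"z": -1.6,"yaw": -0.03},
  {"x": 0,"y": 2.46,"z": -1.69,"yaw": -0.03},
  {"x": 0,"y": 2.46,"z": -1.69,"yaw": -0.03},
  {"x": 0,"y": 2.46,"z": -1.69,"yaw": -0.03},
])

```text
time: 8.4
tool_pos: [0.5417, 0.1729, 0.1508]
tcp_rot: [-0.894, 1.57, -1.39]
ft_force: [-0.1, 0.3, -3.7]
finger_gap: 0.0148
```

```bash
python3 -c "
from h import *
to([.5404,.1768,.09],-28.3)
for n in ('wrist','top','side'):
  s=robot.snapshot(n);f=s['frame']
  if n=='top': f=cv2.resize(f[190:290,160:280],None,fx=5,fy=5,interpolation=3)
  if n=='side': f=cv2.resize(f[90:250,150:310],None,fx=3,fy=3,interpolation=3)
  cv2.imwrite(f'pics/{n}4.png',f[:,:,::-1])
"
```

```text
t 8.4 pos [0.5417 0.1729 0.1508] heading z -28.44 tilt [ 2.e-04 -9.e-04 -1.e+00]
shift [ 1.216  0.057 -0.061] yaw -0.014 alt 17.99 q7 -0.62
F world [-0.13  0.31 -3.75] F reader -0.26 0.22 gap 0.0148
```

View pics/wrist4.png

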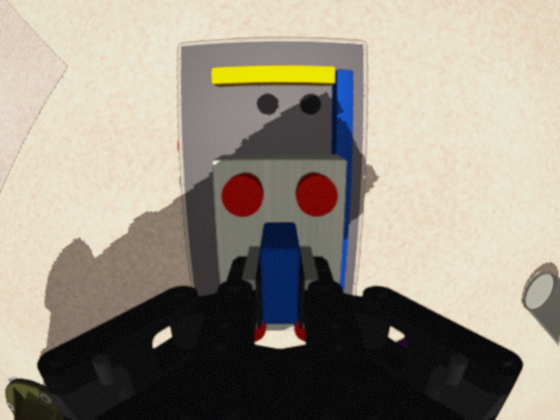

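View pics/top4.png

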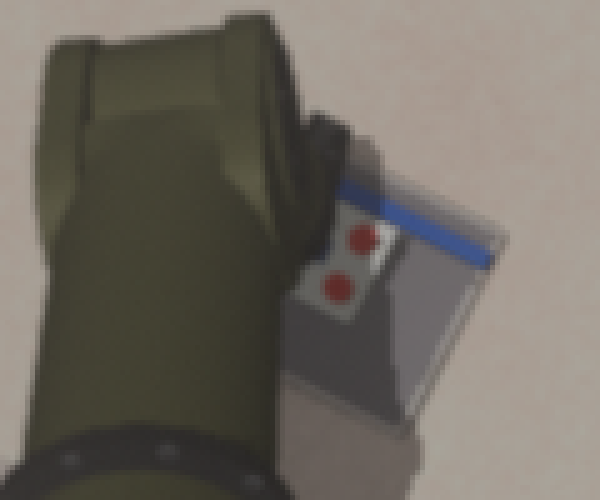

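View pics/side4.png

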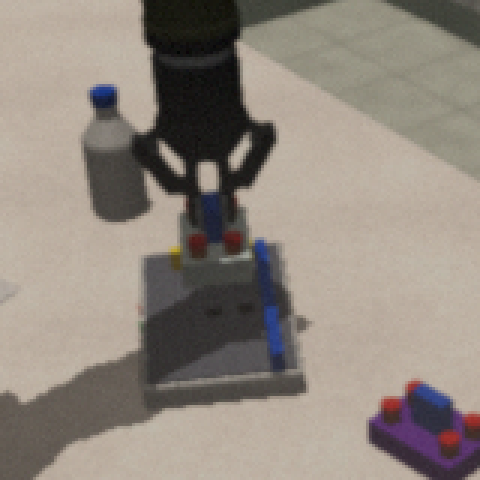

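```bash
cat >> h.py <<'E'
def wz(s,u,v,z):
    K=s["mtx"]; d=np.array([u,v])-K[:2,2]; r=np.hypot(*d); th=r/K[0,0]
    q=s["R"].T@np.array([*(d/r*np.sin(th)),np.cos(th)]); c=-s["R"].T@s["t"]; return c+q*(z-c[2])/q[2]
E
python3 - <<'E'
from h import *
s=robot.snapshot('wrist'); f=s['frame']; g=cv2.cvtColor(f,cv2.COLOR_RGB2GRAY); h,S,v=hsv(f)
np.savez('w4.npz',**s)
m=np.zeros(g.shape,bool); m[90:118,255:325]=True
for b in blobs((g<45)&m,30): print('win',b[:2],wz(s,*b[0],.03).round(4))
y=(h>20)&(h<34)&(S>110)&(v>80)&(np.arange(420)[:,None]<120)
for u in (225,250,275,300,325):
    r=np.nonzero(y[:,u])[0]; print('yel col',u,r.min(),r.max(),'base',wz(s,u,r.max()+.5,.03).round(4),'toptop',wz(s,u,r.min()-.5,.052).round(4))
b=(h>105)&(h<128)&(S>110)&(v>40)
for r in (90,100,110,120,130,140,150):
    c=np.nonzero(b[r,325:])[0]+325; print('blue row',r,c.min(),c.max(),'in base',wz(s,c.min()-.5,r,.03).round(4),'in top',wz(s,c.min()-.5,r,.052).round(4),'outtop',wz(s,c.max()+.5,r,.052).round(4))
E
```

```text
win ([267.8, 103.95], 219) [0.5727 0.2478 0.03  ]
win ([310.64, 104.93], 312) [0.6006 0.232  0.03  ]
yel col 225 67 86 base [0.5511 0.2756 0.03  ] toptop [0.5599 0.2842 0.052 ]
yel col 250 66 84 base [0.5682 0.2674 0.03  ] toptop [0.5751 0.276  0.052 ]
yel col 275 66 84 base [0.5845 0.2582 0.03  ] toptop [0.59   0.2677 0.052 ]
yel col 300 66 85 base [0.6006 0.2488 0.03  ] toptop [0.605  0.2597 0.052 ]
yel col 325 66 85 base [0.6174 0.2402 0.03  ] toptop [0.6203 0.252  0.052 ]
blue row 90 333 353 in base [0.6208 0.2346 0.03  ] in top [0.6167 0.2344 0.052 ] outtop [0.63   0.2279 0.052 ]
blue row 100 333 353 in base [0.6172 0.2278 0.03  ] in top [0.6134 0.2282 0.052 ] outtop [0.6267 0.2217 0.052 ]
blue row 110 333 352 in base [0.6136 0.221  0.03  ] in top [0.6101 0.222  0.052 ] outtop [0.6228 0.2158 0.052 ]
blue row 120 333 352 in base [0.61   0.2143 0.03  ] in top [0.6068 0.2158 0.052 ] outtop [0.6195 0.2095 0.052 ]
blue row 130 332 352 in base [0.6058 0.2078 0.03  ] in top [0.603 0.21  0.052] outtop [0.6163 0.2033 0.052 ]
blue row 140 332 352 in base [0.6023 0.201  0.03  ] in top [0.5998 0.2038 0.052 ] outtop [0.6131 0.197  0.052 ]
blue row 150 332 352 in base [0.5987 0.1942 0.03  ] in top [0.5966 0.1976 0.052 ] outtop [0.6099 0.1907 0.052 ]
```

>>> arm_command([
  {"x": 0.2,"y": 0,"z": -0.03,"yaw": -0.01},
  {"x": 0.4,"y": 0,"z": -0.03,"yaw": -0.01},
  {"x": 0.6,"y": 0,"z": -0.03,"yaw": -0.01},
  {"x": 0.8,"y": 0,"z": -0.03,"yaw": -0.01},
  {"x": 1.0,"y": 0,"z": -0.03,"yaw": -0.01},
  {"x": 1.15,"y": 0,"z": -0.03,"yaw": -0.01},
  {"x": 1.25,"y": 0,"z": -0.03,"yaw": -0.01},
  {"x": 1.25,"y": 0,"z": -0.03,"yaw": -0.01},
])

```text
time: 9.6
tool_pos: [0.54, 0.1751, 0.088]
tcp_rot: [-2.276, 1.57, -2.768]
ft_force: [-0.3, -0.3, -5.6]
finger_gap: 0.015
```

```bash
cat >> h.py <<'E'
def rd(n=4):
    """averaged pose/force in reader axes (camera calls advance 0.05 s)"""
    L=[]
    for i in range(n):
        s=robot.snapshot('wrist'); o,R=st(); p=o["tool_pos"];F=o["ft_force"];M=o["moment"]
        L.append([p@ex,p@ey,p[2],np.degrees(np.arctan2(R[1,2],R[0,2])),F@ex,F@ey,F[2],M@ex,M@ey,M[2]])
    L=np.array(L); print("t",round(o["time"],2),"e,n,z,head",L[:,:4].mean(0).round(4),"F e,n,z",L[:,4:7].mean(0).round(2),"+-",L[:,4:7].std(0).round(2),"M",L[:,7:].mean(0).round(2)); return s
E
python3 -c "
from h import *
s=rd()
cv2.imwrite('pics/w5.png',s['frame'][:,:,::-1])"
```

```text
t 9.8 e,n,z,head [  0.3927   0.4104   0.0885 -28.2324] F e,n,z [-0.07  0.29 -5.24] +- [0.29 0.61 0.18] M [-0.02  0.02  0.  ]
```

View pics/w5.png

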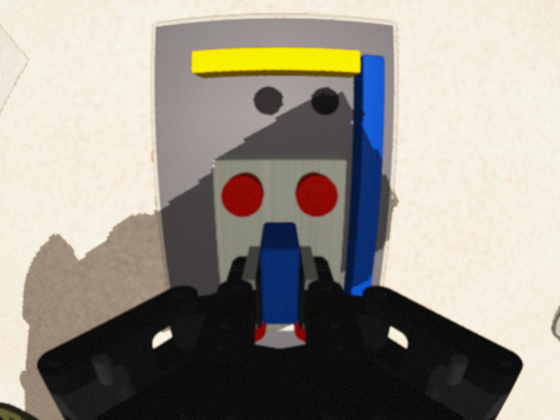

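Carrier (215–347) is between plate edge and fence (350), parallel to both, about 45 mm from the yellow stop. Lowering gently to touch.

>>> arm_command([
  {"x": 0.03,"y": 0,"z": 0,"yaw": 0},
  {"x": 0.06,"y": 0,"z": 0,"yaw": 0},
  {"x": 0.09,"y": 0,"z": 0,"yaw": 0},
  {"x": 0.11,"y": 0,"z": 0,"yaw": 0},
  {"x": 0.13,"y": 0,"z": 0,"yaw": 0},
  {"x": 0.15,"y": 0,"z": 0,"yaw": 0},
  {"x": 0.15,"y": 0,"z": 0,"yaw": 0},
  {"x": 0.15,"y": 0,"z": 0,"yaw": 0},
])

```text
time: 10.8
tool_pos: [0.5403, 0.1752, 0.0813]
tcp_rot: [0.996, 1.57, 0.504]
ft_force: [-2.9, -0.6, 5.2]
finger_gap: 0.0151
```

```bash
python3 -c "
from h import *
s=rd(3)"
```

```text
t 10.95 e,n,z,head [  0.3926   0.4104   0.0813 -28.2296] F e,n,z [-2.48 -1.55  5.62] +- [0.17 0.18 0.18] M [-0.35  0.36 -0.02]
```

>>> arm_command([
  {"x": -0.01,"y": 0,"z": 0,"yaw": 0},
  {"x": -0.01,"y": 0,"z": 0,"yaw": 0},
  {"x": -0.01,"y": 0,"z": 0.02,"yaw": 0},
  {"x": -0.01,"y": 0,"z": 0.04,"yaw": 0},
  {"x": -0.01,"y": 0,"z": 0.06,"yaw": 0},
  {"x": -0.01,"y": 0,"z": 0.08,"yaw": 0},
  {"x": -0.01,"y": 0,"z": 0.08,"yaw": 0},
  {"x": -0.01,"y": 0,"z": 0.08,"yaw": 0},
])

```text
time: 11.95
tool_pos: [0.5439, 0.1733, 0.0813]
tcp_rot: [0.548, 1.57, 0.056]
ft_force: [-0.7, 0.5, 2.3]
finger_gap: 0.0153
```

```bash
python3 -c "
from h import *
s=rd(3)"
```

```text
t 12.1 e,n,z,head [  0.3967   0.4105   0.0813 -28.231 ] F e,n,z [-1.09  0.93  2.21] +- [0.49 0.38 0.34] M [ 0.1   0.09 -0.02]
```

>>> arm_command([
  {"x": 0,"y": 0,"z": 0.02,"yaw": 0},
  {"x": 0,"y": 0,"z": 0.04,"yaw": 0},
  {"x": 0,"y": 0,"z": 0.06,"yaw": 0},
  {"x": 0,"y": 0,"z": 0.08,"yaw": 0},
  {"x": 0,"y": 0,"z": 0.09,"yaw": 0},
  {"x": 0,"y": 0,"z": 0.1,"yaw": 0},
  {"x": 0,"y": 0,"z": 0.1,"yaw": 0},
  {"x": 0,"y": 0,"z": 0.1,"yaw": 0},
])

```text
time: 13.1
tool_pos: [0.5481, 0.1708, 0.0813]
tcp_rot: [-0.048, 1.571, -0.54]
ft_force: [-1.4, 0.5, 5.2]
finger_gap: 0.0147
```

```bash
python3 -c "
from h import *
s=rd(3)"
```

```text
t 13.25 e,n,z,head [  0.4016   0.4103   0.0813 -28.2358] F e,n,z [-2.48  0.12  5.42] +- [0.57 0.59 0.46] M [-0.03  0.36 -0.02]
```

>>> arm_command([
  {"x": -0.01,"y": 0,"z": 0.0,"yaw": 0},
  {"x": -0.01,"y": 0,"z": 0.01,"yaw": 0},
  {"x": -0.01,"y": 0,"z": 0.02,"yaw": 0},
  {"x": -0.01,"y": 0,"z": 0.03,"yaw": 0},
  {"x": -0.01,"y": 0,"z": 0.03,"yaw": 0},
  {"x": -0.01,"y": 0,"z": 0.03,"yaw": 0},
  {"x": -0.01,"y": 0,"z": 0.03,"yaw": 0},
  {"x": -0.01,"y": 0,"z": 0.03,"yaw": 0},
])

```text
time: 14.25
tool_pos: [0.5485, 0.1704, 0.0815]
tcp_rot: [-2.675, 1.569, 3.116]
ft_force: [-4.9, 1.7, -1.2]
finger_gap: 0.0151
```

```bash
python3 -c "
from h import *
s=rd(3);f=s['frame'];np.savez('w6.npz',**s)
cv2.imwrite('pics/w6.png',cv2.resize(f[20:310,150:410],None,fx=2,fy=2,interpolation=3)[:,:,::-1])"
```

```text
t 14.4 e,n,z,head [  0.4022   0.4101   0.0815 -28.2203] F e,n,z [-5.53 -0.68 -1.44] +- [0.22 0.24 0.34] M [ 0.06  1.17 -0.12]
```

View pics/w6.png

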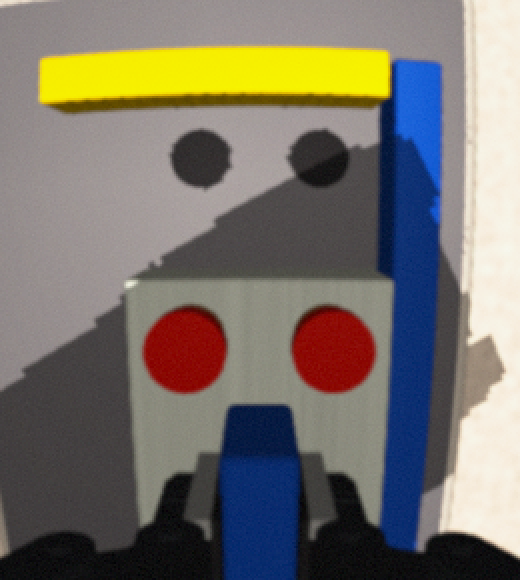

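Image: the carrier's right side is against the blue fence at (390,280–500), with the stop still about 45 mm ahead. Force is −5.5 N on the fence side. Trimming yaw and down-force next.

>>> arm_command([
  {"x": 0.005,"y": 0,"z": 0.0,"yaw": 0.01},
  {"x": 0.01,"y": 0,"z": 0.0,"yaw": 0.02},
  {"x": 0.01,"y": 0,"z": 0.0,"yaw": 0.03},
  {"x": 0.01,"y": 0,"z": 0.0,"yaw": 0.03},
  {"x": 0.01,"y": 0,"z": 0.0,"yaw": 0.03},
  {"x": 0.01,"y": 0,"z": 0.0,"yaw": 0.03},
  {"x": 0.01,"y": 0,"z": 0.0,"yaw": 0.03},
  {"x": 0.01,"y": 0,"z": 0.0,"yaw": 0.03},
])

```text
time: 15.4
tool_pos: [0.5486, 0.1705, 0.0814]
tcp_rot: [-2.799, 1.569, 2.987]
ft_force: [-6.1, 2.5, 2.7]
finger_gap: 0.0152
```

```bash
python3 -c "
from h import *
s=rd(3)"
```

```text
t 15.55 e,n,z,head [  0.4022   0.4102   0.0814 -28.4883] F e,n,z [-5.71 -0.63  2.57] +- [0.56 0.48 0.16] M [-0.2   1.28  0.03]
```

Mz ≈ 0 and Fe ≈ −5.7 N, so the side is flush with the stop still more than 40 mm away. Sliding along the fence.

>>> arm_command([
  {"x": 0,"y": 0.08,"z": 0,"yaw": 0},
  {"x": 0,"y": 0.17,"z": 0,"yaw": 0},
  {"x": 0,"y": 0.26,"z": 0,"yaw": 0},
  {"x": 0,"y": 0.35,"z": 0,"yaw": 0},
  {"x": 0,"y": 0.44,"z": 0,"yaw": 0},
  {"x": 0,"y": 0.52,"z": 0,"yaw": 0},
  {"x": 0,"y": 0.6,"z": 0,"yaw": 0},
  {"x": 0,"y": 0.6,"z": 0,"yaw": 0},
])

```text
time: 16.55
tool_pos: [0.5627, 0.1966, 0.0814]
tcp_rot: [-2.501, 1.569, -2.998]
ft_force: [-6.9, 0.4, 4.1]
finger_gap: 0.0147
```

```bash
python3 -c "
from h import *
s=rd(3);f=s['frame']
cv2.imwrite('pics/w7.png',cv2.resize(f[20:310,150:410],None,fx=2,fy=2,interpolation=3)[:,:,::-1])"
```

```text
t 16.7 e,n,z,head [  0.4022   0.4398   0.0814 -28.4984] F e,n,z [-6.34 -2.49  3.78] +- [0.18 0.21 0.39] M [-0.45  1.38  0.04]
```

View pics/w7.png

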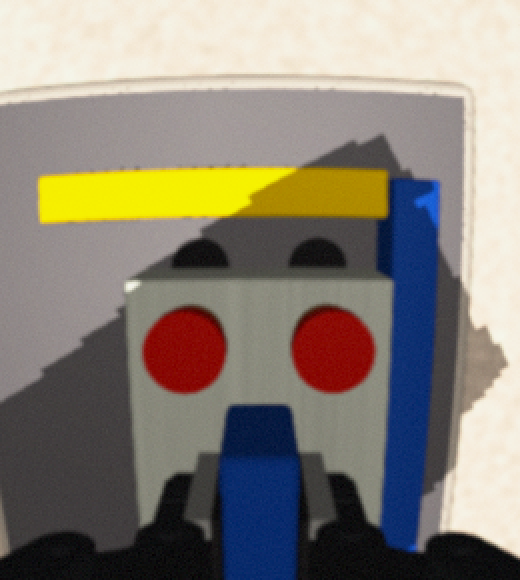

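Still flush along the fence, with about 14 mm left to the yellow stop (edge at row 222, carrier front at 280). Advancing 10 mm more, then small steps.

>>> arm_command([
  {"x": -0.005,"y": 0.04,"z": -0.005,"yaw": 0},
  {"x": -0.005,"y": 0.08,"z": -0.005,"yaw": 0},
  {"x": -0.005,"y": 0.12,"z": -0.005,"yaw": 0},
  {"x": -0.005,"y": 0.16,"z": -0.005,"yaw": 0},
  {"x": -0.005,"y": 0.19,"z": -0.005,"yaw": 0},
  {"x": -0.005,"y": 0.2,"z": -0.005,"yaw": 0},
  {"x": -0.005,"y": 0.2,"z": -0.005,"yaw": 0},
  {"x": -0.005,"y": 0.2,"z": -0.005,"yaw": 0},
])

```text
time: 17.7
tool_pos: [0.5672, 0.205, 0.0815]
tcp_rot: [-2.286, 1.568, -2.784]
ft_force: [-6.9, -0.1, 1.5]
finger_gap: 0.0149
```

```bash
python3 -c "
from h import *
s=rd(3);f=s['frame']
cv2.imwrite('pics/w8.png',cv2.resize(f[20:310,150:410],None,fx=2,fy=2,interpolation=3)[:,:,::-1])"
```

```text
t 17.85 e,n,z,head [  0.4022   0.4493   0.0814 -28.5188] F e,n,z [-6.51 -3.23  2.43] +- [0.31 0.06 0.2 ] M [-0.61  1.19  0.04]
```

View pics/w8.png

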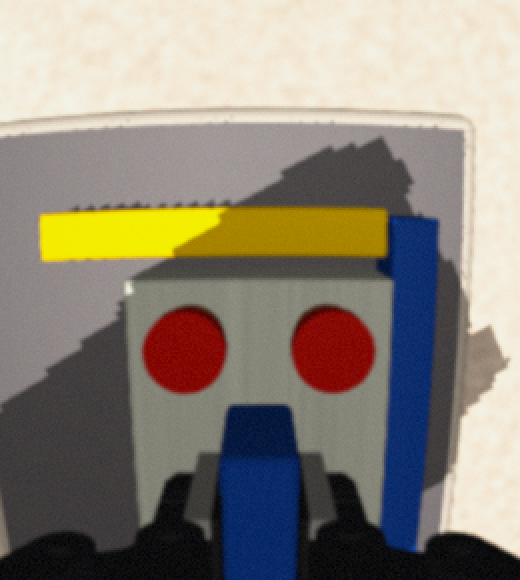

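>>> arm_command([
  {"x": -0.005,"y": 0.02,"z": -0.01,"yaw": 0},
  {"x": -0.005,"y": 0.04,"z": -0.01,"yaw": 0},
  {"x": -0.005,"y": 0.05,"z": -0.01,"yaw": 0},
  {"x": -0.005,"y": 0.06,"z": -0.01,"yaw": 0},
  {"x": -0.005,"y": 0.07,"z": -0.01,"yaw": 0},
  {"x": -0.005,"y": 0.08,"z": -0.01,"yaw": 0},
  {"x": -0.005,"y": 0.08,"z": -0.01,"yaw": 0},
  {"x": -0.005,"y": 0.08,"z": -0.01,"yaw": 0},
])

```text
time: 18.85
tool_pos: [0.5694, 0.2091, 0.0816]
tcp_rot: [-2.297, 1.57, -2.795]
ft_force: [-5.3, 0.9, -4.8]
finger_gap: 0.0151
```

```bash
python3 -c "
from h import *
s=rd(3)"
```

```text
t 19.0 e,n,z,head [  0.4022   0.4541   0.0816 -28.5308] F e,n,z [-4.29 -2.84 -5.92] +- [0.29 0.48 0.39] M [-0.56  1.    0.1 ]
```

Down-force dropped to Fz −5.9 N, about the carrier's weight, so I'll press back down before the stop.

>>> arm_command([
  {"x": 0.005,"y": 0,"z": 0,"yaw": 0},
  {"x": 0.01,"y": 0,"z": 0,"yaw": 0},
  {"x": 0.015,"y": 0,"z": 0,"yaw": 0},
  {"x": 0.015,"y": 0,"z": 0,"yaw": 0},
  {"x": 0.015,"y": 0,"z": 0,"yaw": 0},
  {"x": 0.015,"y": 0,"z": 0,"yaw": 0},
  {"x": 0.015,"y": 0,"z": 0,"yaw": 0},
  {"x": 0.015,"y": 0,"z": 0,"yaw": 0},
])

```text
time: 20.0
tool_pos: [0.5694, 0.209, 0.0815]
tcp_rot: [-2.666, 1.57, 3.119]
ft_force: [-7.1, -1.1, -0.8]
finger_gap: 0.0151
```

```bash
python3 -c "
from h import *
s=rd(3)"
```

```text
t 20.15 e,n,z,head [  0.4022   0.454    0.0815 -28.5336] F e,n,z [-5.74 -3.79 -0.22] +- [0.19 0.51 0.41] M [-0.79  1.32  0.11]
```

>>> arm_command([
  {"x": 0.005,"y": 0.01,"z": 0,"yaw": 0},
  {"x": 0.005,"y": 0.02,"z": 0,"yaw": 0},
  {"x": 0.005,"y": 0.02,"z": 0,"yaw": 0},
  {"x": 0.005,"y": 0.02,"z": 0,"yaw": 0},
  {"x": 0.005,"y": 0.02,"z": 0,"yaw": 0},
  {"x": 0.005,"y": 0.02,"z": 0,"yaw": 0},
  {"x": 0.005,"y": 0.02,"z": 0,"yaw": 0},
  {"x": 0.005,"y": 0.02,"z": 0,"yaw": 0},
])

```text
time: 21.15
tool_pos: [0.5694, 0.2091, 0.0815]
tcp_rot: [-2.131, 1.569, -2.63]
ft_force: [-9.8, -3.2, 3.7]
finger_gap: 0.0151
```

```bash
python3 -c "
from h import *
s=rd(3);f=s['frame']
cv2.imwrite('pics/w9.png',cv2.resize(f[20:310,150:410],None,fx=2,fy=2,interpolation=3)[:,:,::-1])"
```

```text
t 21.3 e,n,z,head [  0.4022   0.454    0.0814 -28.5618] F e,n,z [-6.72 -6.87  3.31] +- [0.14 0.13 0.5 ] M [-1.41  1.5   0.14]
```

View pics/w9.png

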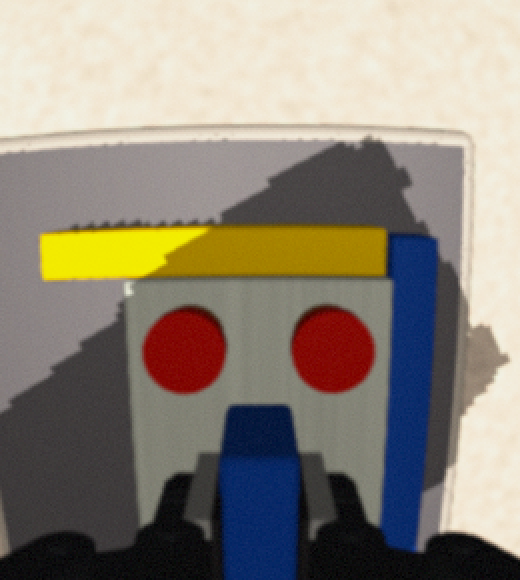

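The carrier front (row 280) now meets the yellow stop. n stayed at 0.4540 while Fn rose from −3.8 to −6.9 N, so it is in the corner. Final trim towards about 5 N each, with the yaw torque relaxed.

>>> arm_command([
  {"x": -0.003,"y": -0.002,"z": -0.004,"yaw": -0.01},
  {"x": -0.003,"y": -0.002,"z": -0.004,"yaw": -0.015},
  {"x": -0.003,"y": -0.002,"z": -0.004,"yaw": -0.015},
  {"x": -0.003,"y": -0.002,"z": -0.004,"yaw": -0.015},
  {"x": -0.003,"y": -0.002,"z": -0.004,"yaw": -0.015},
  {"x": -0.003,"y": -0.002,"z": -0.004,"yaw": -0.015},
  {"x": -0.003,"y": -0.002,"z": -0.004,"yaw": -0.015},
  {"x": -0.003,"y": -0.002,"z": -0.004,"yaw": -0.015},
])

```text
time: 22.3
tool_pos: [0.5694, 0.2091, 0.0815]
tcp_rot: [-2.025, 1.569, -2.522]
ft_force: [-8.8, -1.9, 1.3]
finger_gap: 0.0149
```

```bash
python3 -c "
from h import *
s=rd(6);f=s['frame']"
```

```text
t 22.6 e,n,z,head [  0.4022   0.4541   0.0815 -28.4378] F e,n,z [-6.02 -6.33  1.61] +- [0.21 0.38 0.46] M [-1.25  1.31 -0.02]
```

>>> arm_command([
  {"x": 0,"y": -0.004,"z": -0.004,"yaw": 0},
  {"x": 0,"y": -0.004,"z": -0.004,"yaw": 0},
  {"x": 0,"y": -0.004,"z": -0.004,"yaw": 0},
  {"x": 0,"y": -0.004,"z": -0.004,"yaw": 0},
  {"x": 0,"y": -0.004,"z": -0.004,"yaw": 0},
  {"x": 0,"y": -0.004,"z": -0.004,"yaw": 0},
  {"x": 0,"y": -0.004,"z": -0.004,"yaw": 0},
  {"x": 0,"y": -0.004,"z": -0.004,"yaw": 0},
])

```text
time: 23.6
tool_pos: [0.5694, 0.2091, 0.0815]
tcp_rot: [-1.797, 1.57, -2.294]
ft_force: [-7.4, -2.0, 1.1]
finger_gap: 0.0148
```

```bash
python3 -c "
from h import *
s=rd(6);f=s['frame']
s2=robot.snapshot('side')
a=cv2.resize(f[20:310,150:410],None,fx=1.5,fy=1.5,interpolation=3); b=cv2.resize(s2['frame'][110:240,160:280],(390,435),interpolation=3)
cv2.imwrite('pics/w10.png',np.hstack([a,b])[:,:,::-1])"
```

```text
t 23.9 e,n,z,head [  0.4022   0.4541   0.0815 -28.4353] F e,n,z [-5.94 -5.82  0.52] +- [0.26 0.67 0.33] M [-1.14  1.22 -0.02]
```

View pics/w10.png

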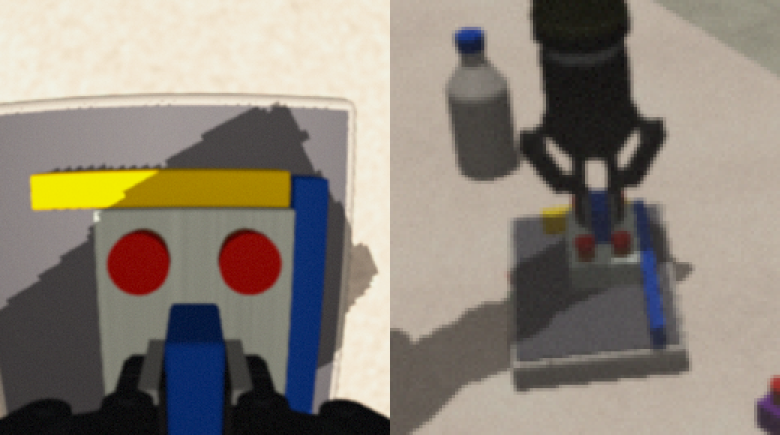

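The carrier sits in the corner, touching fence and stop, flat and level, and still held. Forces are steady at about 5.9 N on the fence and 5.8 N on the stop. Handing in.

```bash
python3 -c "
from h import *
print(robot.close_job()); o=robot.get_obs(); F=o['ft_force'];print(o['time'],F@ex,F@ey,F[2])"
```

```text
the job is handed in; nothing more can be done
None
the job is handed in; nothing more can be done
```

The carrier is seated in the reader's corner with the hand still on it, and the job was handed in at about 24 s of the 61 s allowed. No verdict was reported.

**What I did:** I took the silver carrier by its rib, leaving the purple and green look-alikes alone. I set it on the plate and pressed it flush to the blue fence about 44 mm short of the yellow stop, then slid it along the fence into the corner.

**Last checks:**

| Check | Reading |
|---|---|
| Force against the fence | about 5.9 N |
| Force against the stop | about 5.8 N, including perhaps 1–2 N of friction |
| Net load on the plate | about 5.7 N |
| Yaw torque | about 0 |
| Tool | vertical |

The wrist and side pictures show the carrier against both bars.

**What disagreed:**
- **Stop position:** the first top-view estimate was about 4 mm nearer than the wrist-view one. The stop was found by contact, between the two.
- **Slide:** about 2–5 mm before the stop, the load on the plate briefly fell to nearly zero, with the measured height up about 0.2 mm. I pressed the carrier back down before pushing it firmly against the stop.
- **Final force:** both readings are slightly above the 5 N asked for.

I did not take a final picture of the flask and the beaker. The arm's path stayed well clear of them, and the wash bottle looks undisturbed in the last side picture.

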